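# Mark a sample tube and hold it out for reading

## Task

Mark the blue-capped 50 ml tube standing in the bench marker: pull the marker's red-handled lever towards the marker's front all the way to its stop, then ease it slowly back to rest, never letting it fly back. Then draw the tube straight up out of the nest and tip it so that it leans half-way over, about 45 degrees from upright with the blue cap uppermost, well above the marker and at least 20 cm above the worktop. Finish while still holding it there, still and raised - do not put it down - with the other things on the worktop left where they are.

Things in the scene. Friction and masses are not known exactly. Their poses are not given: they have to be found in the camera images.
- press: Fixed bench tube marker: grey base 170 x 260 x 14 mm, white nest block 80 x 100 mm and 75 mm high, crank lever. Origin on the worktop under its middle; x to its back, y to its left; the front (-x) faces the robot. Nest axis at y = -70 mm. Steel jaws beside the tube (along y, tops 86 mm up) close on it as the lever is pulled; at rest they leave 10 mm. Rails 80 mm high lie 30 mm before and behind the nest axis.
- nest (a point): Centre of the round nest hole at the level of the nest block's top, 75 mm above the worktop. Hole 39 mm wide, 40 mm deep, straight up. Axes as the press.
- tube: The tube to mark: a red 50 ml conical tube with a blue screw cap and a plain white label round the body below it, 116 mm long, 50 g, body about 31 mm and cap 34 mm in diameter. Its own x axis is the tube's axis and points from the tip to the cap, up at the start. Origin on the tube's side, 17 mm off its axis, half-way along; see tube_centre.
- tube_centre (a point): Centre of the tube: on its axis, 58 mm from either end. At the start it is 77 mm above the worktop, on the nest axis; the cap is the top 14 mm (121 to 135 mm above the worktop). The tube must rise 60 mm to leave the hole. Grip it across the cap or just below it, from above.
- lever (a joint): Crank lever, rad: 0 at rest (leaning 0.45 rad to the marker's back), 0.9 at its stop (leaning 0.45 rad to the front). A spring drives it back: about 2 N at the handle at rest, 7 N at the stop. Let go when pulled, it flies back; eased back, it takes 2 s or more.
- handle (a point): Grip point on the lever's red round bar, 115 mm from the hinge axis: 15 mm in diameter, lying along the marker's y axis, free for 30 mm either way. 159 mm above the worktop at rest and at the stop, 170 mm half-way; 50 mm behind pivot at rest, 50 mm in front of it at the stop. Moves on an arc about the hinge axis; may turn between the fingers.
- pivot (a point): Point on the lever's hinge axis straight below the handle's arc, 55 mm above the worktop. Its position stays; only its axes turn with the lever.
- mouse: Black computer mouse 112 x 62 x 38 mm, origin at its underside: leave alone.
- tally_counter: Small grey hand tally counter 56 x 76 x 23 mm, origin at its underside: leave alone.
- tube_rack: Blue-grey two-deck rack, 62 x 210 x 126 mm with small tubes in it, origin at its underside: leave alone.
- timer: White bench timer (of two such, the one nearer the robot) 70 x 64 x 19 mm, origin at its underside: leave alone.
- petri: Red culture dish with lid (of two such, the one nearer the middle of the worktop) 63 x 63 x 29 mm, origin at their underside: leave alone.

How it is judged:
By the outcome, as a careful person would: the job done as asked, in the order asked, and still so for the second after the job is handed in, while the arm keeps its last pose, push and grip.
It also fails if it takes over 58 s, if anything falls off the work surface, if the arm or the gripper's body presses on something with over 40 N, if the wrist force passes 120 N, or if a joint passes its speed limit or range.

## Robot

A 6-joint arm with a two-finger parallel gripper is mounted at the origin on a cart in front of the work surface, level with it; the furniture and walls round the work are solid. World frame = base frame: x ahead of the robot, y to its left, z up, the work surface at z = 0. Lengths are in mm, angles in rad, forces in N, time in s.
With the tool pointing down it reaches from about 300 to 825 mm from the base axis. Payload 5.4 kg.
Tool frame: the origin (TCP) lies midway between the tips of the shut fingers; the grasp point (between the pads) lies 19 mm behind it; z points along the fingers, y is the line along which they close (so a half turn about z gives the same grasp; the last joint's range is limited). The gripper opens to 92 mm and grips with 3 to 60 N. Pads are 20 mm wide; open, the fingers measure 128 mm over their backs; the gripper's body (75 mm by 189 mm) begins 69 mm behind the grasp point.
Start: joints at [-1.332, 0.158, 1.597, -0, 1.386, -0.21], TCP at [249.459, -518.051, 214.601] pointing down, gripper open.
Joint ranges: [-2.91, 2.91], [-0.94, 2.29], [0.18, 2.7], [-1.29, 4.43], [0.17, 2.64], [-3, 3]. Speed limits (rad/s): [2.57, 2.57, 3.14, 3.14, 3.14, 3.14].

## Interface

Orientations are given as a rotation vector (axis times angle).
In Python, from cell import ctrl, ik, readout, vision gives the robot as it stands. The module is installed in compiled form; this text tells all that it offers. Calls block until the motion is done:
- ctrl.reach(position, orientation): joint-space move of the TCP to a pose.
- ctrl.move_linear(position, frame=None, feed=150, threshold=None): straight line of the TCP; frame=None keeps the orientation; feed is the mean speed in mm/s. With threshold (N) it stops when the force on the tool has changed by that much, and returns True; else False.
- ctrl.move_j(angles): joint-space move.
- ctrl.move_gripper(opening): finger opening in mm; the grip force is fixed at half the most; returns when the fingers have stopped.
- ctrl.pause(seconds).
- ik(position, orientation): joint angles nearest the present ones, or None.
- readout.read_state(): the state.
- vision.get_image(name): name is "side" or "top"; returns a dict with "pixels" (480x640x3 uint8, blue, green, red), "range_z" (480x640 float32, mm along the optical axis (not along the pixel's ray), 0 where there is no reading), "K" (3x3 intrinsics, pixels), "eye" and "attitude" of the camera in the world. Camera axes: x right, y up, looking along -z (the intrinsics and any distortion apply to the point x, -y, -z); pixel columns grow to the right and rows downward; lengths in mm; the calibration is good to about 2 mm. A picture is of the moment at which its call begins.
A pose or a line that the arm cannot do raises ctrl.MotionError and nothing moves.
- ctrl.close_job(): hands the job in; it is judged then, once.
The state is a dict: "clock": time; "joints": joint angles; "qd": joint speeds; "joint_efforts": joint torques, N m; "tool_pos": TCP position; "eef_rot": TCP orientation; "contact_force": force on the tool from outside, world axes, zero at the start; "wrist_torque": the same for the moment, N m; "gripper_width": finger opening in mm; "finger_force": force on a finger pad.
Only numpy, scipy, OpenCV 4.12 (cv2) and the standard library are available. Lean on these libraries where they do the work, as an engineer would, in place of code of your own. Each camera call takes 0.05 s, during which the arm holds its last target. There are 200 camera calls.

## Working session

There is one attempt and no reset: what is moved stays moved. The work goes in short steps, each a Python script; the robot and the scene stay as the last script left them, time stands still between calls to the robot, and variables do not carry over. Pictures are saved under pics/ and viewed, at most 10 in all, crops included, and the job is handed in when it is done.

```bash
mkdir -p pics; python3 - <<'E'
from cell import ctrl, ik, readout, vision
import cv2,numpy as np,pickle
for n in("top","side"):
    im=vision.get_image(n); cv2.imwrite(f"pics/{n}0.png",im["pixels"]); pickle.dump(im,open(n+".pkl","wb"))
    print(n,im["K"].tolist() if hasattr(im["K"],'tolist') else im["K"],im["eye"],im["attitude"],[k for k in im])
print(readout.read_state())
E
```

```text
top [[529.4161239880416, 0.0, 324.33427683844224], [0.0, 529.4161239880416, 235.99893050152292], [0.0, 0.0, 1.0]] [ 307.79181905   -3.35555098 1617.23655567] [ 0.13391423 -0.16888851 -1.55386352] ['pixels', 'range_z', 'K', 'eye', 'attitude']
side [[619.8983338294828, 0.0, 330.49528952060984], [0.0, 619.8983338294828, 236.0810314524121], [0.0, 0.0, 1.0]] [ -77.82653829 1317.15255096  673.76156141] [ 0.35719285 -1.56151563 -2.2387824 ] ['pixels', 'range_z', 'K', 'eye', 'attitude']
{'clock': 0.1, 'joints': array([-1.33210204e+00,  1.59017405e-01,  1.59808885e+00,  4.33160351e-06,
        1.38619494e+00, -2.10099151e-01]), 'qd': array([ 1.32426488e-03, -1.78106562e-03, -2.25141786e-03,  7.89364297e-05,
       -7.11170628e-04, -5.82545465e-05]), 'joint_efforts': array([ 9.65786239e-04, -3.86504531e+01, -3.22958958e+01,  7.04168295e-02,
        3.39615578e-02, -4.13896066e-05]), 'tool_pos': array([ 249.32750189, -517.51021133,  213.70848831]), 'eef_rot': array([-3.06116298e+00, -6.98680302e-01,  3.16661953e-05]), 'contact_force': array([ 0.77419307, -0.80085415,  0.960012  ]), 'wrist_torque': array([ 0.04152958, -0.02434702, -0.00134189]), 'finger_force': 0.0, 'gripper_width': 92.08568046029794}
```

View pics/top0.png

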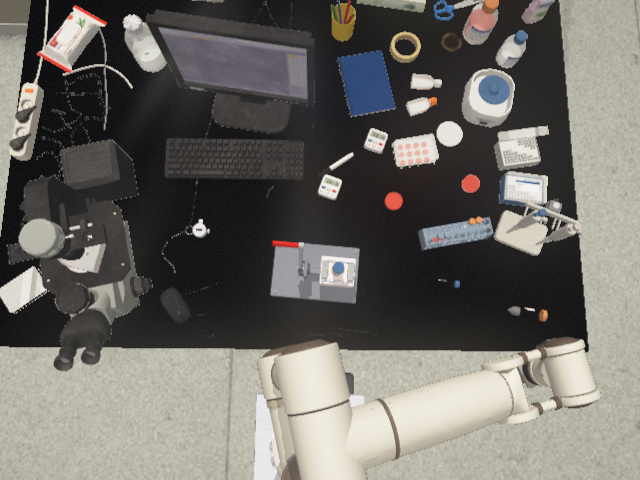

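View pics/side0.png

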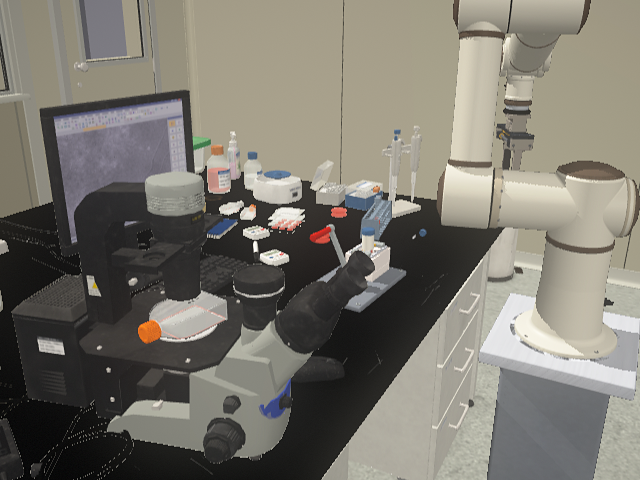

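The top view shows the press base at about (272–358, 243–303), the red bar at (273–300, 243) and the blue cap at (338, 268). In the side view the lever is at (325, 235) and the cap at (368, 233).

```bash
cat > h.py <<'E'
import numpy as np,cv2
from scipy.spatial.transform import Rotation as R
def ray(im,u,v):
    K=im["K"]; return np.array([(u-K[0,2])/K[0,0],-(v-K[1,2])/K[1,1],-1.])
def at_depth(im,u,v,z): return im["eye"]+R.from_rotvec(im["attitude"]).apply(ray(im,u,v)*z)
def at_height(im,u,v,h):
    d=R.from_rotvec(im["attitude"]).apply(ray(im,u,v)); return im["eye"]+d*(h-im["eye"][2])/d[2]
def cloud(im):
    v,u=np.mgrid[0:480,0:640]; z=im["range_z"]; K=im["K"]
    p=np.stack([(u-K[0,2])/K[0,0],-(v-K[1,2])/K[1,1],-np.ones_like(z)],-1)*z[...,None]
    return im["eye"]+p@R.from_rotvec(im["attitude"]).as_matrix().T
E
python3 - <<'E'
import pickle
from h import *
np.set_printoptions(precision=1,suppress=True)
t=pickle.load(open("top.pkl","rb")); s=pickle.load(open("side.pkl","rb"))
for n,im,(x0,y0,x1,y1) in(("top",t,(260,230,370,312)),("side",s,(300,210,420,300))):
    P=cloud(im); hsv=cv2.cvtColor(im["pixels"],cv2.COLOR_BGR2HSV); H,S,V=[hsv[...,i].astype(int) for i in range(3)]
    roi=np.zeros((480,640),bool); roi[y0:y1,x0:x1]=1
    for nm,m in(("red",((H<6)|(H>174))&(S>180)),("blue",(H>98)&(H<120)&(S>140)&(V>70))):
        m=m&roi; q=P[m&(im["range_z"]>0)]; vv,uu=np.nonzero(m)
        print(n,nm,m.sum(),"px",uu.min(),uu.max(),vv.min(),vv.max(),uu.mean(),vv.mean(),"med",np.median(q,0),"min",np.percentile(q,3,0),"max",np.percentile(q,97,0))
    if n=="top":
        m=roi&(abs(P[...,2]-14)<7)
        r=cv2.minAreaRect(P[m][:,:2].astype(np.float32)); print("base",r,cv2.boxPoints(r))
        m=roi&(abs(P[...,2]-75)<10); print("nest z~75",np.median(P[m],0),np.percentile(P[m],[2,98],axis=0))
    c=im["pixels"][y0:y1,x0:x1]; cv2.imwrite(f"pics/{n}c.png",cv2.resize(c,None,fx=6,fy=6,interpolation=cv2.INTER_CUBIC))
E
```

```text
top red 122 px 272 297 240 246 283.9754098360656 243.327868852459 med [569.9  79.  164.5] min [562.8  43.1 159.2] max [579.2 109.5 170.1]Traceback (most recent call last):
  File "<stdin>", line 10, in <module>
    return umr_minimum(a, axis, None, out, keepdims, initial, where)
ValueError: zero-size array to reduction operation minimum which has no identity
```

```bash
python3 - <<'E'
import pickle
from h import *
np.set_printoptions(precision=1,suppress=True)
t=pickle.load(open("top.pkl","rb")); s=pickle.load(open("side.pkl","rb"))
for n,im,(x0,y0,x1,y1) in(("top",t,(260,230,370,312)),("side",s,(300,210,420,310))):
    P=cloud(im); b,g,r=[im["pixels"][...,i].astype(int) for i in range(3)]
    roi=np.zeros((480,640),bool); roi[y0:y1,x0:x1]=1
    for nm,m in(("red",(r>120)&(r>2*g)&(r>2*b)),("blue",(b>1.4*r)&(b>60))):
        m=m&roi; q=P[m&(im["range_z"]>0)]; vv,uu=np.nonzero(m)
        if len(q): print(n,nm,m.sum(),"px",uu.min(),uu.max(),vv.min(),vv.max(),uu.mean(),vv.mean(),"med",np.median(q,0),"min",np.percentile(q,3,0),"max",np.percentile(q,97,0))
    if n=="top":
        m=roi&(abs(P[...,2]-14)<7)
        rr=cv2.minAreaRect(P[m][:,:2].astype(np.float32)); print("base",rr,cv2.boxPoints(rr))
        m=roi&(abs(P[...,2]-75)<8); print("nest z~75",np.median(P[m],0),np.percentile(P[m],[2,98],axis=0))
        m=roi&(P[...,2]>122)&(P[...,1]<0); print("cap",m.sum(),P[m].mean(0),np.percentile(P[m],[2,98],axis=0))
    f=6 if n=="top" else 6
    c=im["pixels"][y0:y1,x0:x1]; cv2.imwrite(f"pics/{n}c.png",cv2.resize(c,None,fx=f,fy=f,interpolation=cv2.INTER_CUBIC))
E
```

```text
top red 142 px 272 298 240 247 284.9225352112676 243.48591549295776 med [569.7  75.  163.2] min [562.7  41.3 155.5] max [579.5 108.6 170.1]
top blue 93 px 333 343 262 272 338.0752688172043 267.23655913978496 med [509.1 -74.7 133.9] min [495.9 -88.5 126.7] max [522.1 -62.6 139.3]
base ((516.8104858398438, -10.672836303710938), (249.2909698486328, 334.7174072265625), 0.7356319427490234) [[ 390.   155.1]
 [ 394.3 -179.6]
 [ 643.6 -176.4]
 [ 639.3  158.3]]
nest z~75 [506.8 -65.8  75.4] [[ 467.7 -124.5   67.8]
 [ 547.9   31.1   82.6]]
cap 142 [464.6 -59.4 467.9] [[ 307.8  -89.5  125.5]
 [ 524.9   -3.4 1617.2]]
side red 325 px 310 379 210 251 325.48615384615385 230.10153846153847 med [ 717.6 -233.1   21.4] min [ 560.2 -507.6    1.8] max [816.7 113.  167.5]
side blue 96 px 362 419 210 234 368.8645833333333 230.4375 med [506.7 -67.4 133.3] min [ 491.4 -351.1   34.2] max [614.8 -55.2 136.8]
```

View pics/topc.png

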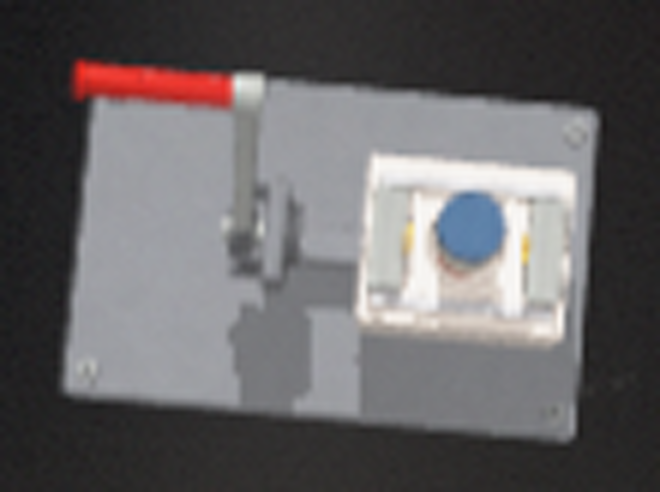

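View pics/sidec.png

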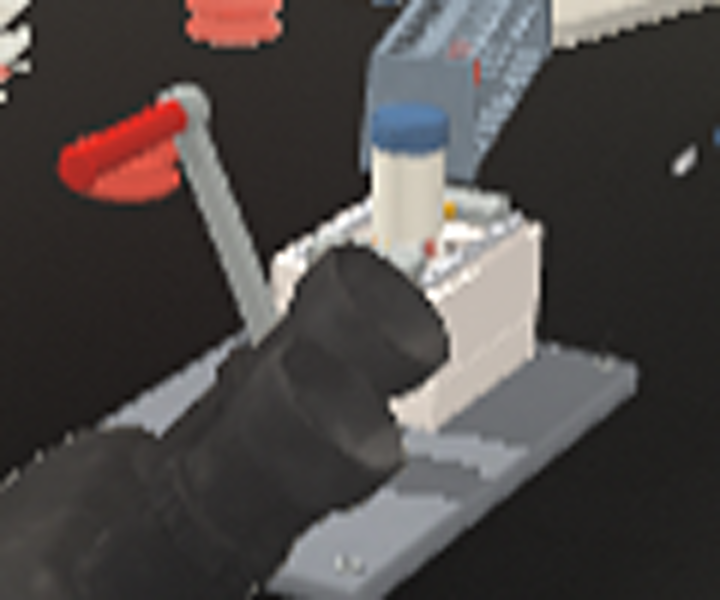

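The top crop shows base corners at about (93,78), (598,110), (573,440) and (65,392), the cap centre at (471,228) and the bar from (75,80) to (235,90). The side crop shows the lever leaning back with the bar free and the cap clear of the nest.

```bash
python3 - <<'E'
import pickle
from h import *
from cell import ik
np.set_printoptions(precision=3,suppress=True)
t=pickle.load(open("top.pkl","rb"))
f=lambda u,v,h: at_height(t,(u-2.5)/6+260,(v-2.5)/6+230,h)
C=np.array([f(*c,14)[:2] for c in((93,78),(598,110),(573,440),(65,392))]); print(C, C.mean(0))
d=(C[0]-C[1])+(C[3]-C[2]); yaw=np.arctan2(-d[0],d[1]); e=(C[0]-C[3])+(C[1]-C[2]); yaw2=np.arctan2(e[1],e[0])
print("yaw",yaw,yaw2,np.linalg.norm(d)/2,np.linalg.norm(e)/2)
print("cap",f(471,228,135)); a,b=f(75,80,162),f(235,91,162); print("bar",a,b,(a+b)/2,np.arctan2(-(a-b)[0],(a-b)[1]))
for w in (yaw,):
    X=np.array([np.cos(w),np.sin(w)]);Y=np.array([-X[1],X[0]]);c=C.mean(0)
    print("nest pred",c-70*Y, "bar mid in press",((a+b)/2)[:2]@np.c_[X,Y]-c@np.c_[X,Y],"cap",f(471,228,135)[:2]@np.c_[X,Y]-c@np.c_[X,Y])
E
```

```text
[[ 598.876  113.386]
 [ 585.707 -145.589]
 [ 417.234 -132.437]
 [ 438.424  123.07 ]] [510.061 -10.392]
yaw -0.06668332619664633 -0.06931575063252067 257.8137994403145 164.85861029004982
cap [507.618 -74.822 135.   ]
bar [570.948 110.93  162.   ] [566.759  36.561 162.   ] [568.853  73.746 162.   ] -0.05626497437450295
nest pred [505.396 -80.237] bar mid in press [53.056 87.869] cap [  1.857 -64.449]
```

```bash
cat >> h.py <<'E'
W=-0.064
X=np.array([np.cos(W),np.sin(W),0]);Y=np.array([-X[1],X[0],0])
R0=np.column_stack([Y,X,[0,0,-1]]); O0=R.from_matrix(R0).as_rotvec()
OT=(R.from_rotvec(-np.pi/4*Y)*R.from_matrix(R0)).as_rotvec()
H=np.array([569.5,74.5,159.]); T=np.array([507.8,-73.5,125.])
PIV=H-50*X; PIV[2]=55
def hpos(a,dz=-19): # TCP for lever angle a
    t=0.45-a; return PIV+X*115*np.sin(t)+np.array([0,0,115*np.cos(t)+dz])
E
python3 - <<'E'
from h import *
from cell import ctrl, ik, readout, vision
np.set_printoptions(precision=2,suppress=True)
p=readout.read_state()["tool_pos"]
print(ik(H+[0,0,100],O0),ik(T+[0,0,100],O0),ik([480,-70,380],OT))
ctrl.move_linear([p[0],p[1],320])
ctrl.reach(H+[0,0,100],O0)
ctrl.move_gripper(60)
ctrl.move_linear(H+[0,0,21],feed=120)
im=vision.get_image("side"); c=cv2.resize(im["pixels"][180:280,270:390],None,fx=5,fy=5,interpolation=cv2.INTER_CUBIC)
im2=vision.get_image("top"); d=cv2.resize(im2["pixels"][200:320,240:380],None,fx=4,fy=4,interpolation=cv2.INTER_CUBIC)
out=np.zeros((500,800,3),np.uint8); out[:,:400]=cv2.resize(c,(600,500))[:,60:460]; out[:480//1,400:]=cv2.resize(d,(560,480))[:,60:460]
cv2.imwrite("pics/a.png",out); s=readout.read_state(); print(s["clock"],s["tool_pos"],s["gripper_width"],s["contact_force"],s["joints"])
E
```

```text
[-0.08  0.13  1.54 -0.    1.47 -0.02] [-0.38 -0.01  1.76 -0.    1.4  -0.32] [-0.7  -0.85  2.22  0.48  1.14 -0.69]
4.8917 [570.34  74.45 181.32] 59.97670221705166 [-0.43  0.32  0.16] [-0.08  0.18  1.64  0.    1.32 -0.02]
```

View pics/a.png

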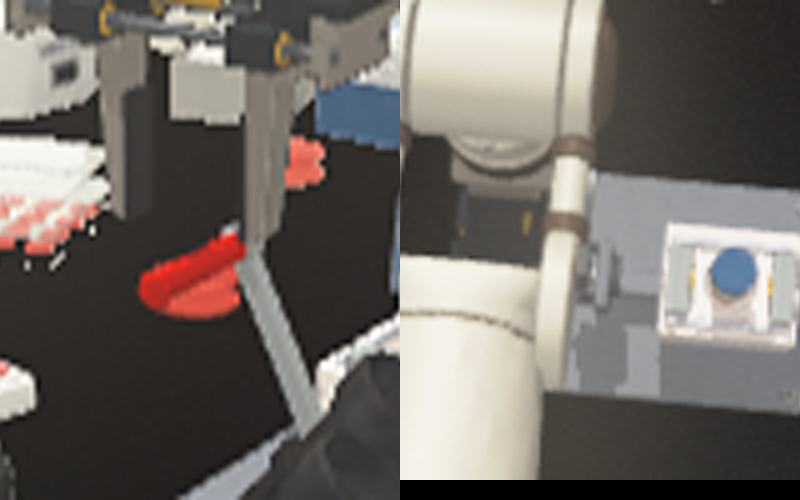

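The left half (side view) shows the fingertips at (125,215) and (265,240), straddling the bar, with their midpoint above the bar's middle (195,270). I'll descend and grip.

```bash
python3 - <<'E'
from h import *
from cell import ctrl, ik, readout, vision
np.set_printoptions(precision=2,suppress=True)
print(ctrl.move_linear(H+[0,0,-19],feed=60,threshold=8))
ctrl.move_gripper(0)
s=readout.read_state(); print(s["clock"],s["tool_pos"],s["gripper_width"],s["contact_force"],s["finger_force"])
for a in (0.12,0.24):
    ctrl.move_linear(hpos(a),feed=60)
    s=readout.read_state(); print(a,s["clock"],s["tool_pos"],s["gripper_width"],s["contact_force"],s["wrist_torque"])
im=vision.get_image("side"); cv2.imwrite("pics/b.png",cv2.resize(im["pixels"][180:280,270:390],None,fx=5,fy=5,interpolation=cv2.INTER_CUBIC))
E
```

```text
False
6.4667 [569.88  74.46 140.08] 13.992523904597885 [ 1.96  1.29 -0.73] 29.99111920595169
0.12 6.8417 [558.05  75.42 145.56] 14.157566858072347 [ 4.81  0.32 -0.34] [ 0.12 -1.23 -0.12]
0.24 7.225 [545.63  76.38 149.97] 14.194512501084239 [7.39 1.67 1.73] [ 0.18 -1.41 -0.09]
```

View pics/b.png

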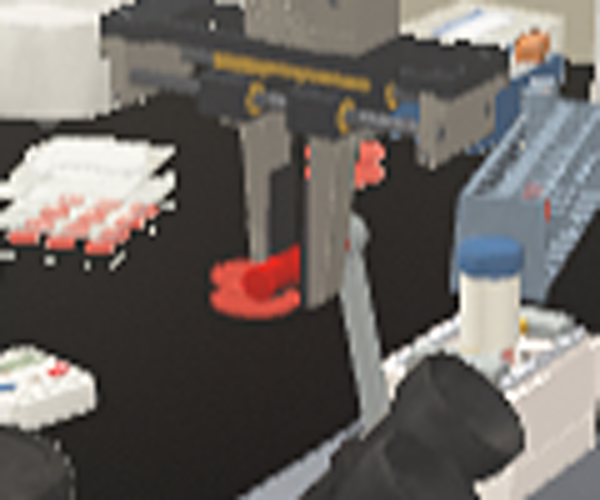

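The bar is gripped between the fingers at (275,275) and the lever follows. I'll go on to the stop.

```bash
python3 - <<'E'
from h import *
from cell import ctrl, ik, readout, vision
np.set_printoptions(precision=2,suppress=True)
def rep(a):
    s=readout.read_state(); print(round(a,3),s["clock"],s["tool_pos"],s["gripper_width"],s["contact_force"]); return s
for a in (0.36,0.48,0.6,0.72,0.8,0.86,0.9):
    ctrl.move_linear(hpos(a),feed=50); s=rep(a)
    if np.linalg.norm(s["contact_force"])>30: break
while a<0.98 and s["contact_force"]@X<24:
    a+=0.012; ctrl.move_linear(hpos(a),feed=20); s=rep(a)
E
```

```text
0.36 7.7 [532.98  77.37 152.87] 14.437141290191542 [7.27 2.71 3.23]
0.48 8.125 [520.16  78.37 154.39] 13.94427830474949 [6.81 4.03 6.69]
0.6 8.55 [506.57  79.33 153.31] 14.247044386302749 [7.25 4.19 8.38]
0.72 8.975 [493.03  80.34 150.26] 14.106256450910408 [6.52 3.7  7.34]
0.8 9.3083 [484.3   80.95 147.44] 14.300008694915556 [6.74 3.4  7.45]
0.86 9.6 [477.75  81.41 144.8 ] 14.52718379643298 [7.31 6.06 8.  ]
0.9 9.85 [473.63  81.7  142.8 ] 13.96502086926387 [7.25 4.55 6.6 ]
0.912 10.1 [472.82  81.77 142.45] 14.14239506409142 [7.61 4.71 7.79]
0.924 10.35 [471.64  81.86 141.83] 14.034411438719786 [7.1  4.56 7.72]
0.936 10.6 [470.41  81.97 141.13] 13.929314024807221 [7.75 4.61 7.02]
0.948 10.85 [470.11  81.98 140.98] 14.341811108177646 [8.25 4.58 7.45]
0.96 11.1 [469.99  82.01 140.91] 14.024991293719573 [11.66  5.32  7.9 ]
0.972 11.35 [469.9   81.99 140.86] 14.112083686849962 [13.67  5.44  8.37]
0.984 11.6 [469.81  81.97 140.81] 14.213594653321014 [16.5   5.29  8.51]
```

The stop is reached: the tool is blocked at x≈470, 100 mm of travel, and the force is climbing. Now I'll ease it back.

```bash
python3 - <<'E'
from h import *
from cell import ctrl, ik, readout, vision
np.set_printoptions(precision=2,suppress=True)
def rep(a):
    s=readout.read_state(); print(round(a,3),s["clock"],s["tool_pos"],s["gripper_width"],s["contact_force"]); return s
for a in (0.94,.84,0.72,0.6,0.48,0.36,0.24,0.12,0.04,0,-0.02):
    ctrl.move_linear(hpos(a),feed=25 if a<.93 else 15); s=rep(a)
    if a<=0 and s["contact_force"]@X<-8: break
im=vision.get_image("side"); cv2.imwrite("pics/c.png",cv2.resize(im["pixels"][180:280,270:390],None,fx=5,fy=5,interpolation=cv2.INTER_CUBIC))
E
```

```text
0.94 12.0833 [470.29  81.98 141.08] 13.664872272538453 [8.29 3.93 7.09]
0.84 12.6917 [477.73  81.39 144.36] 14.150952158520935 [3.36 3.58 7.22]
0.72 13.3917 [489.85  80.32 147.74] 14.136177870554292 [2.99 5.7  5.55]
0.6 14.0917 [502.79  79.28 149.69] 14.032792390361799 [3.22 4.8  2.19]
0.48 14.7917 [515.85  78.25 150.16] 13.97275928099316 [2.63 4.03 0.27]
0.36 15.4917 [529.74  76.99 150.12] 14.225874042563984 [ 1.28  3.4  -2.6 ]
0.24 16.1917 [543.88  75.89 148.61] 13.98430208369812 [ 2.07  1.08 -0.01]
0.12 16.8917 [556.69  74.92 144.43] 14.008740148436242 [ 0.45 -3.65 -0.16]
0.04 17.4083 [565.64  74.28 141.55] 13.839462107447234 [-0.44 -5.23  0.89]
0 17.7417 [569.76  73.98 139.76] 13.816351459546794 [-1.03 -5.18  0.65]
-0.02 17.9917 [570.35  73.97 139.34] 14.222531828908762 [-8.65 -4.54  8.24]
```

View pics/c.png

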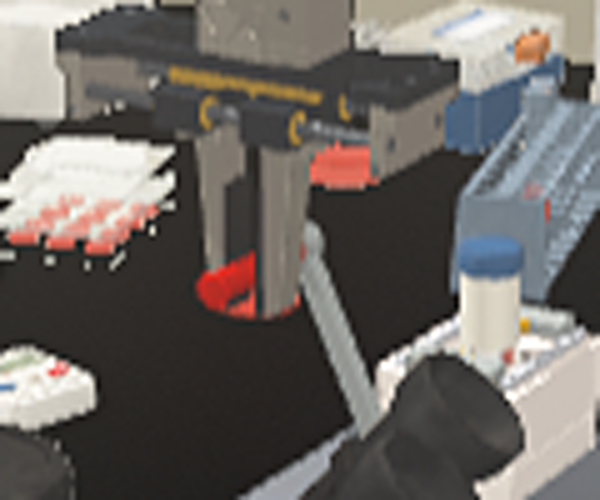

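The lever is back at rest against its rest stop, and the bar is at (230,280). Next I release it and go to the tube.

```bash
python3 - <<'E'
from h import *
from cell import ctrl, ik, readout, vision
np.set_printoptions(precision=2,suppress=True)
ctrl.move_gripper(45)
s=readout.read_state(); p=s["tool_pos"]; print(s["clock"],p,s["contact_force"])
ctrl.move_linear([p[0],p[1],260],feed=120)
ctrl.reach(T+[0,0,100],O0); ctrl.move_gripper(70)
print(ctrl.move_linear(T+[0,0,12],feed=120,threshold=8))
im=vision.get_image("side"); im2=vision.get_image("top")
c=cv2.resize(im["pixels"][180:280,310:390],(400,500),interpolation=cv2.INTER_CUBIC); d=cv2.resize(im2["pixels"][220:320,260:340],(400,500),interpolation=cv2.INTER_CUBIC)
cv2.imwrite("pics/d.png",np.hstack([c,d]))
s=readout.read_state(); print(s["clock"],s["tool_pos"],s["contact_force"])
for sg,ax in((-1,Y),(1,Y),(1,X),(-1,X)):
    o=(R.from_rotvec(sg*np.pi/4*ax)*R.from_matrix(R0)).as_rotvec()
    for x in (480,520,560): print(sg,ax,x,ik([x,-60,330],o),ik([x,0,330],o))
E
```

```text
18.6583 [571.62  74.5  138.48] [-1.01  0.24  0.13]
False
22.0417 [508.58 -73.8  138.11] [-0.16  0.54 -0.31]
-1 [0.06 1.   0.  ] 480 [-0.66 -0.87  2.33  0.48  1.05 -0.71] [-0.44 -0.88  2.33  0.32  0.97 -0.45]
-1 [0.06 1.   0.  ] 520 [-0.57 -0.7   2.25  0.44  0.93 -0.65] [-0.37 -0.72  2.25  0.29  0.86 -0.41]
-1 [0.06 1.   0.  ] 560 [-0.5  -0.55  2.16  0.41  0.84 -0.6 ] [-0.32 -0.56  2.17  0.26  0.78 -0.37]
1 [0.06 1.   0.  ] 480 [-0.27  0.5   1.13 -0.2   2.28 -0.28] [-0.19  0.49  1.14 -0.12  2.29 -0.17]
1 [0.06 1.   0.  ] 520 [-0.26  0.62  0.97 -0.19  2.32 -0.27] [-0.18  0.61  0.98 -0.11  2.33 -0.16]
1 [0.06 1.   0.  ] 560 [-0.25  0.74  0.78 -0.19  2.38 -0.27] [-0.17  0.73  0.8  -0.11  2.39 -0.16]
1 [ 1.   -0.06  0.  ] 480 [-0.77  0.07  1.65  0.61  1.93 -0.64] [-0.69 -0.01  1.73  0.65  1.88 -0.57]
1 [ 1.   -0.06  0.  ] 520 [-0.72  0.16  1.55  0.63  1.91 -0.6 ] [-0.64  0.09  1.63  0.66  1.85 -0.53]
1 [ 1.   -0.06  0.  ] 560 [-0.68  0.25  1.45  0.65  1.89 -0.55] [-0.6   0.19  1.52  0.68  1.83 -0.49]
-1 [ 1.   -0.06  0.  ] 480 [ 0.09  0.01  1.72 -0.77  1.57  0.22] [ 0.21  0.06  1.66 -0.75  1.65  0.3 ]
-1 [ 1.   -0.06  0.  ] 520 [ 0.09  0.11  1.61 -0.77  1.57  0.21] [ 0.19  0.16  1.55 -0.76  1.65  0.28]
-1 [ 1.   -0.06  0.  ] 560 [ 0.08  0.21  1.5  -0.77  1.58  0.2 ] [ 0.18  0.26  1.44 -0.76  1.65  0.26]
```

View pics/d.png

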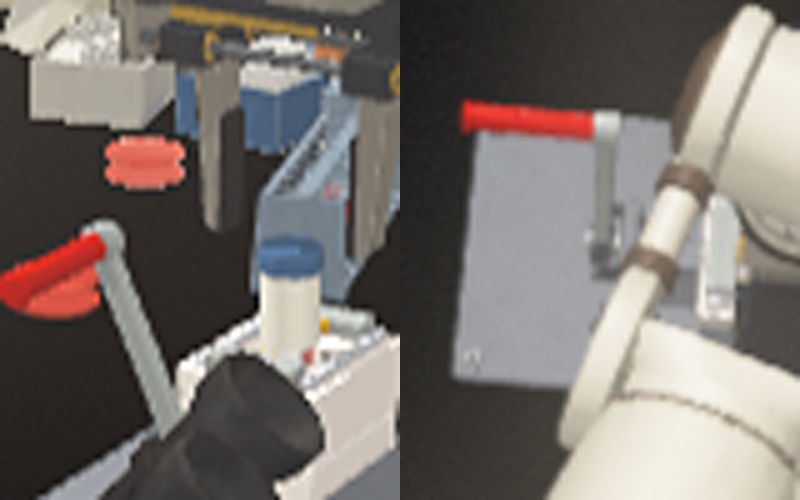

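The side view shows the lever at rest and the fingers at (218,225) and (375,260), straddling the cap at (290,258). Next: grip, lift and tilt.

```bash
python3 - <<'E'
from h import *
from cell import ctrl, ik, readout, vision
np.set_printoptions(precision=2,suppress=True)
def rep(n):
    s=readout.read_state(); print(n,s["clock"],s["tool_pos"],s["gripper_width"],s["contact_force"],s["finger_force"])
print(ctrl.move_linear(T+[0,0,-19],feed=60,threshold=8)); rep("down")
ctrl.move_gripper(0); rep("grip")
p=readout.read_state()["tool_pos"]
print(ctrl.move_linear([p[0],p[1],p[2]+90],feed=45,threshold=20)); rep("up")
ctrl.move_linear([p[0],p[1],370],feed=120); rep("up2")
ctrl.reach([525,-65,380],OT); ctrl.pause(0.5); rep("tilt")
print(R.from_rotvec(readout.read_state()["eef_rot"]).as_matrix()[:,2])
im=vision.get_image("side"); cv2.imwrite("pics/e.png",cv2.resize(im["pixels"][100:280,270:420],None,fx=3,fy=3,interpolation=cv2.INTER_CUBIC))
E
```

```text
False
down 22.7083 [507.8  -73.51 105.89] 70.00264704582821 [-0.42  0.33  0.79] 0.0
grip 23.3417 [507.88 -73.53 106.1 ] 33.89100497951399 [-0.07  0.22  0.63] 29.977247714996338
False
up 25.4917 [507.73 -73.49 195.86] 33.53848598411281 [ 0.1   0.13 -1.36] 29.97724413871765
up2 27.0917 [507.57 -73.43 369.09] 33.584103969909805 [-0.39 -0.15 -1.16] 29.977214634418488
tilt 28.35 [525.15 -64.98 379.95] 33.55891698004611 [0.05 0.26 0.31] 29.977190494537354
[ 0.71 -0.04 -0.71]
```

View pics/e.png

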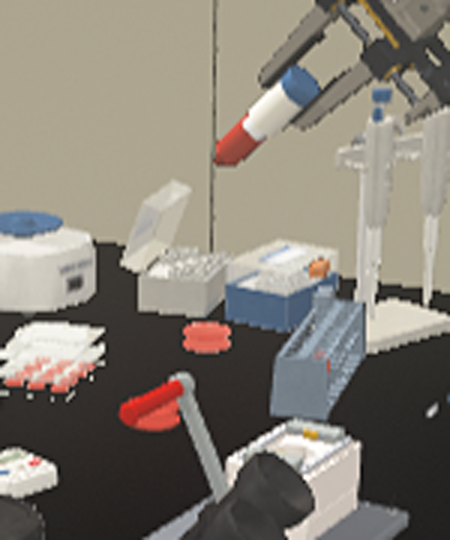

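The tube is held about 45° over, with the cap up at (300,85) and the tip at (225,155). It is well above the marker, the lever is at rest and the other things look undisturbed.

```bash
python3 -c "
from cell import ctrl
ctrl.pause(0.3); print(ctrl.close_job())"
```

```text
the job is handed in; nothing more can be done
None
```

The job is handed in: I pulled the lever to its stop and eased it back to rest over about 6 s. The tube is now held still at 45°, cap up, roughly 30 cm above the worktop over the marker; I did not check the label for the mark itself.

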